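# Zero the kitchen scale

## Task

The steel mixing bowl is standing on the kitchen scale: zero the scale so that flour can be weighed into it. With your fingertips, gently press the round key on the scale's front panel well down, hold it down for a second, let it spring back up and withdraw clear. Touch nothing else: leave the two long keys, the bowl and the things around the scale alone, and lift nothing.

Things in the scene. Friction and masses are not known exactly. Their poses are not given: they have to be found in the camera images.
- scale: Heavy white kitchen scale, does not slide, 300 (x) by 230 mm (y). Origin: centre of its underside. Its -x side, roughly towards the robot, is the control panel: flat, top 28 mm above the counter, x = -150 to -48 mm, three keys in a row at x = -118, y = -65, 0, +65 mm, then a flat dark display. Behind: steel weighing plate 196 by 216 mm, top 41 mm above the counter.
- round_unit: The round tare key with its flat grey collar, 36 mm across and 2 mm high, set on the panel. Origin: on the key's axis, at the panel's top; z is up, axes parallel to the scale's. It may be at any of the three places in the row.
- round_key_top (a point): Centre of the top face of the round tare key: a black upright cylinder 30 mm across, flat top 12 mm above the panel (40 mm above the counter) when up. Moves down with the key.
- round_key (a joint): Travel of the round key in m: 0 up, 0.006 fully down. Springs back by itself; resists with about 0.8 N at the start and 5 N fully down, where it meets a hard stop. It counts as pressed beyond 0.0035. The panel is delicate: more than 15 N on the key is too hard.
- long_unit_a: One of two alike long keys, to be left alone, with its grey collar 46 by 24 mm (long side along the scale's x). Origin on its axis at the panel's top.
- long_key_a (a joint): Travel of this long key (black bar 40 by 18 mm, top 12 mm above the panel), m: 0 up, 0.006 down.
- long_unit_b: The other long key unit, same form as long_unit_a, to be left alone.
- long_key_b (a joint): Travel of the other long key, m: 0 up, 0.006 down.
- bowl: Small steel mixing bowl, loose, 160 mm across the rim, 60 mm high, upright on the weighing plate; its rim is about 101 mm above the counter. Origin: centre of its underside.
- egg_cup: White ceramic egg cup, loose, 50 mm across, 62 mm high, on the counter beside the scale. Origin: centre of its foot.
- shaker: Steel salt shaker, loose, 44 mm across, 85 mm high, on the counter on the other side of the scale. Origin: centre of its underside.
- board: Pine board 380 by 180 by 20 mm, lying on the counter to the robot's left, does not slide. Origin: centre of its underside.
- pin: Wooden rolling pin with two handles, loose, 50 mm thick, 360 mm long (along its x), lying on the board. Origin: underside of its middle.

How it is judged:
On the way, in this order (a step that is already met when the one before it is completed fails the run):
1. the fingertips hold the round key down (beyond 3.5 mm) for half a second (value of joint round_key above 0.0035 m and contact force between the fingers and round_unit above 0.5 N), for 0.5 s.
2. the round key has come back up and is no longer touched (value of joint round_key below 0.001 m and contact force between the fingers and round_unit below 0.1 N), for 0.2 s.
At the end, for the whole second after the job is handed in: The round key has been held down (beyond 3.5 mm) by the fingertips for at least half a second and released; all three keys are up (within 1 mm), and the bowl, egg cup, shaker and rolling pin stand upright and at rest within 8 mm of where they were (value of joint each of round_key, long_key_a, long_key_b below 0.001 m and distance of each of bowl, egg_cup, shaker, pin from where it was at the start of the episode below 0.008 m and angle between each of bowl, egg_cup, shaker, pin's own z axis and vertical below 0.1 rad and linear speed of each of bowl, egg_cup, shaker, pin below 0.02 m/s); the robot touches nothing.
It fails at once if the round key is pressed harder than 15 N (contact force between any of the fingers, the arm and round_unit above 15 N).
It fails at once if a long key is touched (over 0.5 N) or pressed more than 1.5 mm (contact force between any of the fingers, the arm and long_unit_a above 0.5 N or contact force between any of the fingers, the arm and long_unit_b above 0.5 N or value of joint any of long_key_a, long_key_b above 0.0015 m).
It fails at once if the robot touches the scale's case or plate, or the board (over 1 N) (contact force between any of the fingers, the arm and scale above 1 N or contact force between any of the fingers, the arm and board above 1 N).
It fails at once if the mixing bowl is touched (over 0.5 N), lifted or shifted by more than 8 mm (contact force between any of the fingers, the arm and bowl above 0.5 N or distance of bowl from where it was at the start of the episode above 0.008 m).
It fails at once if the egg cup, salt shaker or rolling pin is touched (over 0.5 N), lifted or shifted by more than 8 mm (contact force between any of the fingers, the arm and egg_cup above 0.5 N or distance of any of egg_cup, shaker, pin from where it was at the start of the episode above 0.008 m or contact force between any of the fingers, the arm and shaker above 0.5 N or contact force between any of the fingers, the arm and pin above 0.5 N).
It also fails if it takes over 35 s, if anything falls off the work surface, if the arm or the gripper's body presses on something with over 40 N, if the wrist force passes 120 N, or if a joint passes its speed limit or range.

## Robot

A 6-joint arm with a two-finger parallel gripper is mounted at the origin on the work surface. World frame = base frame: x ahead of the robot, y to its left, z up, the work surface at z = 0. Lengths are in m, angles in rad, forces in N, time in s.
With the tool pointing down it reaches from about 0.25 to 0.775 m from the base axis. Payload 4 kg.
Tool frame: the origin (TCP) lies midway between the tips of the shut fingers; the grasp point (between the pads) lies 19 mm behind it (ctrl.grip_point_offset is the z of the grasp point in the tool frame, in m); z points along the fingers, y is the direction in which the jaws open and shut (so a half turn about z gives the same grasp; the last joint's range is limited). The gripper opens to 94 mm and grips with 3 to 60 N. Pads are 16 mm wide; open, the fingers measure 119 mm over their backs; the gripper's body (75 mm by 177 mm) begins 78 mm behind the grasp point.
Start: joints at [-1.303, 0.087, 1.371, -0, 1.684, -0.103], TCP at [0.199, -0.513, 0.206] pointing down, gripper open.
Joint ranges: [-3.1, 3.1], [-0.76, 2.03], [0.27, 2.55], [-1.08, 4.22], [0.17, 2.65], [-2.57, 2.57]. Speed limits (rad/s): [2.79, 2.79, 3.14, 3.14, 3.14, 3.14].

## Interface

Orientations are given as a unit quaternion [w, x, y, z].
In Python, from rig import get_state, viewer, job, ctrl gives the robot as it stands. The module is installed in compiled form; this text tells all that it offers.
- The arm moves only by the tool send_rows, never from a script. Its argument "commands" is one flat list of numbers, 6 for each row, row after row: the shift along the tool's x, y, z in m, then the turn, a rotation vector about the tool's x, y, z in rad. A call has 1 to 20 rows; each row is the pose to reach, as a shift and turn from the pose measured when the call began, along the tool's axes at that moment; what a row does not reach only later rows make up. A row lasts 1/8 s, in which the tool goes at most 62.5 mm and 10.7 degrees, less where a joint would pass 70% of its speed; a pose out of reach is approached as far as the arm can. A call with a gripper value outside its range is refused whole. "gripper" is the opening, from 0 (shut) to 1 (fully open), set as the call begins (left out, the last holds). The fingers move at their own pace and stop on an object; "newtons" is the grip in N (left out, the last holds). Time passes only in rows, so rows that repeat a pose let the fingers close. It gives the time, the measured TCP pose, the force and the opening at its end, in the units of the state.
- get_state(): the state, without advancing time (a new reading comes with each control period).
- viewer.grab_frame(name): name is "scene" or "side" or "wrist"; returns the picture (384x512x3 uint8, blue, green, red); there is no depth.
- viewer.camera_params(name): a dict with "fx", "fy", "cx", "cy" (pixels), "eye" and "orientation" of the camera in the world. Camera axes: x right, y up, looking along -z (the intrinsics and any distortion apply to the point x, -y, -z); pixel columns grow to the right and rows downward; lengths in m; the calibration is good to about 2 mm. A picture is of the moment at which its call begins: read the wrist's pose just before it. camera_params takes no time and is no camera call; for the wrist camera it gives the pose at the moment of the call.
- job.job_done(): hands the job in, once; it reports no verdict.
The state is a dict: "t": time; "joint_positions": joint angles; "dq": joint speeds; "tau": joint torques, N m; "tcp_pos": TCP position; "tool_rot": TCP orientation; "wrist_force": force on the tool from outside, world axes, zero at the start; "ft_torque": the same for the moment, N m; "finger_gap": finger opening in m.
Only numpy, scipy, OpenCV 4.12 (cv2) and the standard library are available. Lean on these libraries where they do the work, as an engineer would, in place of code of your own. Each camera call takes 0.05 s, during which the arm holds its last target.

## Working session

There is one attempt and no reset: what is moved stays moved. The work goes in short steps, Python scripts to look and compute and a tool call to move; the robot and the scene stay as the last step left them, time stands still between calls to the robot, and variables do not carry over. Pictures are saved under pics/ and viewed, and the job is handed in when it is done.

Besides the shell and the picture viewer there is one more tool, called after "Emit:" as a command line: name --argument value ..., lists and objects as JSON in quotes. send_rows: Moves the arm, as the interface text tells. Its arguments: {"type":"object","properties":{"commands":{"type":"array","items":{"type":"number"}},"gripper":{"type":"number"},"newtons":{"type":"number"}},"required":["commands"]}

```bash
mkdir -p pics
python3 - <<'E'
from rig import get_state, viewer, job, ctrl
import cv2
s=get_state();print(s)
for n in ["scene","side","wrist"]:
    p=viewer.camera_params(n);print(n,p)
    cv2.imwrite(f"pics/{n}0.png",viewer.grab_frame(n))
E
```

```text
{'t': 0.0, 'joint_positions': array([-1.30309868e+00,  8.79473374e-02,  1.37223337e+00, -2.67049242e-05,
        1.68361221e+00, -1.03109264e-01]), 'dq': array([-0.0021275 , -0.00153433,  0.00030456, -0.00161613,  0.0003457 ,
       -0.00094156]), 'tau': array([ 8.89715557e-04, -3.40187466e+01, -3.02426648e+01,  7.18889432e-02,
        3.30461701e-02, -1.65620158e-04]), 'tcp_pos': array([ 0.19913808, -0.51209278,  0.20431898]), 'tool_rot': array([-1.09531443e-03,  9.82861636e-01,  1.84341514e-01, -1.03656334e-04]), 'wrist_force': array([-0.28879185,  0.20313188, -0.0684949 ]), 'ft_torque': array([-0.02562992, -0.06033959, -0.0141127 ]), 'finger_gap': 0.09394949465068758}
scene {'fx': 464.87537157379415, 'fy': 464.87537157379415, 'cx': 254.46060899812377, 'cy': 184.93505115852892, 'eye': array([ 1.02222267, -0.44753382,  1.05917835]), 'orientation': array([0.91503999, 0.28035583, 0.08413167, 0.2775325 ])}
side {'fx': 410.34723719697473, 'fy': 410.34723719697473, 'cx': 248.2347146568248, 'cy': 194.71447168949572, 'eye': array([ 0.45637837, -0.65733713,  0.74573628]), 'orientation': array([ 0.89609862,  0.42623628, -0.04862506, -0.11386616])}
wrist {'fx': 309.3100255671002, 'fy': 309.3100255671002, 'cx': 256.2513855863414, 'cy': 187.31348259371882, 'eye': array([ 0.26903869, -0.48503874,  0.38531631]), 'orientation': array([ 0.81822016, -0.10637546,  0.07410178, -0.56009728])}
```

View pics/scene0.png

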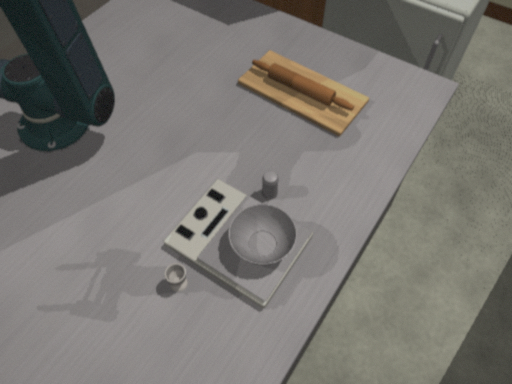

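View pics/side0.png

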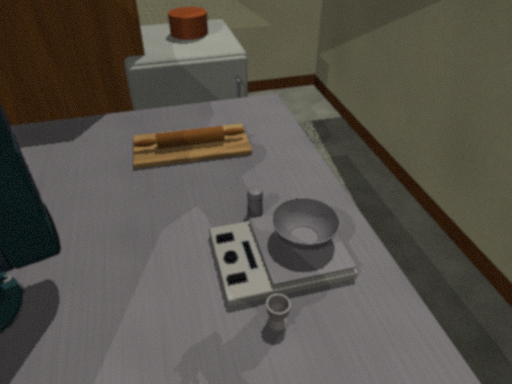

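View pics/wrist0.png

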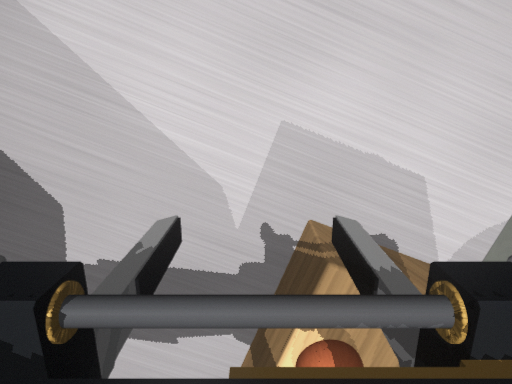

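```bash
cat > h.py <<'E'
import numpy as np, cv2
from scipy.spatial.transform import Rotation as R
from rig import get_state, viewer, job, ctrl
def rot(q): return R.from_quat([q[1],q[2],q[3],q[0]]).as_matrix()
def ray(p,uv):
    d=np.array([(uv[0]-p['cx'])/p['fx'],-(uv[1]-p['cy'])/p['fy'],-1.]);return rot(p['orientation'])@d
def onplane(p,uv,z):
    d=ray(p,uv);return p['eye']+d*(z-p['eye'][2])/d[2]
def proj(p,X):
    c=rot(p['orientation']).T@(np.asarray(X)-p['eye']);return np.array([p['cx']+p['fx']*c[0]/-c[2],p['cy']-p['fy']*c[1]/-c[2]]),-c[2]
E
python3 - <<'E'
from h import *
s=get_state()
for n in ["scene","side","wrist"]:
    p=viewer.camera_params(n);print(n,p.keys(),proj(p,s['tcp_pos']),proj(p,[0,0,0.0]),rot(p['orientation'])[:,2])
for n,uv in [("scene",(201,213)),("side",(231,257))]:
    print(onplane(viewer.camera_params(n),uv,0.04))
# subimages
for n in ["scene","side"]:
    im=cv2.imread(f"pics/{n}0.png")
    c=im[170:320,150:330] if n=="scene" else im[180:340,190:370]
    cv2.imwrite(f"pics/{n}_z.png",cv2.resize(c,None,fx=3.7,fy=3.7,interpolation=cv2.INTER_CUBIC))
E
```

```text
scene dict_keys(['fx', 'fy', 'cx', 'cy', 'eye', 'orientation']) (array([-105.32233122,  256.56857957]), np.float64(0.9327889026374033)) (array([ 54.4394542 , 123.19531756]), np.float64(1.4028645530125774)) [ 0.3095834  -0.46637505  0.82864494]
side dict_keys(['fx', 'fy', 'cx', 'cy', 'eye', 'orientation']) (array([-35.84441532, 573.31031229]), np.float64(0.4038321045891051)) (array([-29.21749204, 311.3456354 ]), np.float64(0.8820324582161186)) [-0.18421349 -0.75282599  0.63191647]
wrist dict_keys(['fx', 'fy', 'cx', 'cy', 'eye', 'orientation']) (array([256.87496487, 228.63869687]), np.float64(0.19407530656529573)) (array([-175.84864273,  166.4818837 ]), np.float64(0.3928650820831811)) [0.24034938 0.09133615 0.96637978]
[ 0.57630268 -0.02106643  0.04      ]
[ 0.56831306 -0.02573409  0.04      ]
```

View pics/scene_z.png

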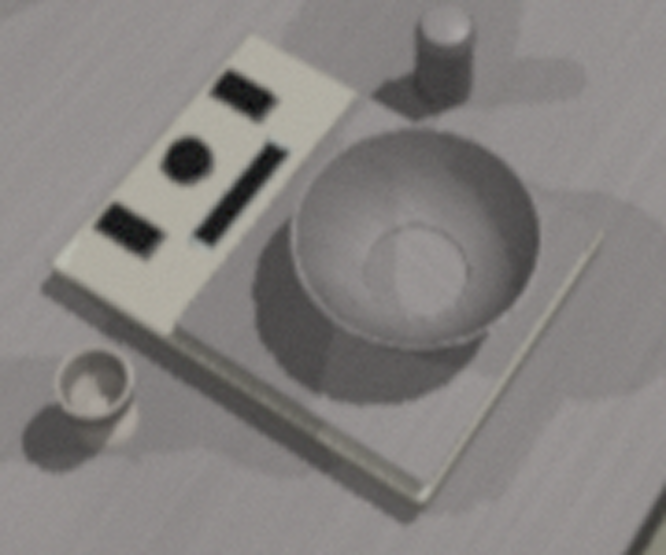

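View pics/side_z.png

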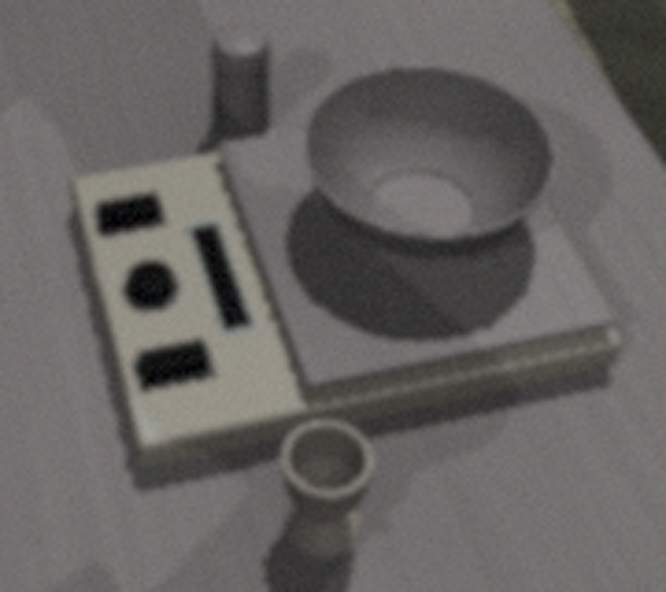

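Run:
```python
from h import *
C={}
for n,roi in [("scene",(160,175,80,85)),("side",(205,220,75,90))]:
    im=cv2.imread(f"pics/{n}0.png");p=viewer.camera_params(n)
    x,y,w,h=roi;k=4
    g=cv2.cvtColor(cv2.resize(im[y:y+h,x:x+w],None,fx=k,fy=k,interpolation=cv2.INTER_CUBIC),cv2.COLOR_BGR2GRAY)
    m=(g<60).astype(np.uint8)
    N,l,st,ce=cv2.connectedComponentsWithStats(m)
    for i in range(1,N):
        if st[i,4]>400:
            uv=((ce[i]+.5)/k-.5)+[x,y]
            b=st[i]
            print(n,uv.round(2),st[i,2:]/k,[onplane(p,uv,z)[:2].round(4) for z in (0.028,0.035,0.04)])
# board check
```

```text
scene [215.26 195.14] [ 14.75  11.75 372.75] [array([0.5691, 0.0483]), array([0.5721, 0.045 ]), array([0.5743, 0.0426])]
scene [200.16 212.88] [ 11.5   10.75 372.5 ] [array([ 0.5691, -0.017 ]), array([ 0.5721, -0.0199]), array([ 0.5743, -0.022 ])]
scene [214.42 222.13] [ 23.   26.  576.5] [array([ 0.6157, -0.0185]), array([ 0.6185, -0.0214]), array([ 0.6205, -0.0235])]
scene [184.39 231.58] [ 15.75  12.25 420.25] [array([ 0.5693, -0.0822]), array([ 0.5724, -0.0846]), array([ 0.5746, -0.0864])]
side [224.37 237.52] [ 16.75  10.25 495.  ] [array([0.5681, 0.0515]), array([0.567 , 0.0446]), array([0.5662, 0.0397])]
side [274.59 246.66] [  11.75   30.75 1062.  ] [array([ 0.6783, -0.0093]), array([ 0.6761, -0.0156]), array([ 0.6746, -0.0201])]
side [249.18 254.48] [ 13.75  26.75 607.  ] [array([ 0.6132, -0.0181]), array([ 0.6117, -0.0244]), array([ 0.6106, -0.0288])]
side [230.14 256.88] [ 13.    12.   490.25] [array([ 0.5684, -0.0141]), array([ 0.5673, -0.0204]), array([ 0.5665, -0.0249])]
side [236.3  278.19] [ 19.5   12.   649.25] [array([ 0.5682, -0.0792]), array([ 0.5671, -0.0849]), array([ 0.5663, -0.0889])]
side [256.6  302.13] [ 18.5    8.25 305.5 ] [array([ 0.5951, -0.1519]), array([ 0.5938, -0.1569]), array([ 0.5928, -0.1604])]
```

Run:
```python
from h import *
s=get_state();M=rot(s['tool_rot']);print(M.round(4),s['tcp_pos'])
print(M.T@(np.array([.57,-.020,.12])-s['tcp_pos']))
T=np.array([[1,0,0],[0,-1,0],[0,0,-1.]])
print(R.from_matrix(M.T@T).as_rotvec())
# bowl rim nearest edge check from both views
print(onplane(viewer.camera_params("scene"),(229,236),.101),onplane(viewer.camera_params("side"),(273,221),.101))
```

```text
[[ 9.320e-01  3.624e-01 -5.000e-04]
 [ 3.624e-01 -9.320e-01  1.600e-03]
 [ 2.000e-04 -1.700e-03 -1.000e+00]] [ 0.19918304 -0.51222437  0.20457884]
[ 0.52396765 -0.32425809  0.0851952 ]
[-1.66471873e-03  1.57207567e-04  3.70806387e-01]
[ 0.69444699 -0.05971254  0.101     ] [0.6759334  0.00321163 0.101     ]
```

Emit:
send_rows --commands '[0.01,-0.006,0,0,0,0.007,0.031,-0.019,0,0,0,0.022,0.063,-0.039,0,0,0,0.044,0.094,-0.058,0,0,0,0.067,0.131,-0.081,0,0,0,0.093,0.168,-0.104,0,0,0,0.118,0.204,-0.126,0,0,0,0.144,0.241,-0.149,0,0,0,0.17,0.278,-0.172,0,0,0,0.196,0.314,-0.194,0,0,0,0.222,0.351,-0.217,0,0,0,0.248,0.388,-0.24,0,0,0,0.274,0.419,-0.259,0,0,0,0.296,0.451,-0.279,0,0,0,0.318,0.477,-0.295,0,0,0,0.337,0.498,-0.308,0,0,0,0.352,0.514,-0.318,0,0,0,0.363,0.524,-0.324,0.02,0,0,0.371,0.524,-0.324,0.05,0,0,0.371,0.524,-0.324,0.07,0,0,0.371]' --gripper 0 --newtons 20

```text
t: 2.65
tcp_pos: [0.5685, -0.0197, 0.1318]
tool_rot: [-0.001, 1.0, -0.0, -0.002]
wrist_force: [-0.1, -0.2, -0.0]
finger_gap: 0.0004
```

Run:
```python
from h import *
s=get_state();print(s)
p=viewer.camera_params("wrist")
ims={n:viewer.grab_frame(n) for n in ["scene","side","wrist"]}
for n,i in ims.items(): cv2.imwrite(f"pics/{n}1.png",i)
for n in ims: 
  q=p if n=="wrist" else viewer.camera_params(n)
  print(n,proj(q,s['tcp_pos']),proj(q,[.57,-.02,.04]))
```

```text
{'t': 2.65, 'joint_positions': array([-1.35180626e-01,  1.58075422e-01,  1.43863072e+00,  1.46796460e-03,
        1.54979628e+00,  1.43568211e+00]), 'dq': array([-4.79698274e-03,  6.67177183e-02,  2.29601946e-01, -2.30118078e-03,
       -3.08297953e-01,  2.13754384e-04]), 'tau': array([ 1.78046236e-01, -3.69402766e+01, -3.02562189e+01,  4.32827265e-02,
        1.85493263e-01, -1.51522750e-05]), 'tcp_pos': array([ 0.56851638, -0.01968352,  0.13175703]), 'tool_rot': array([-1.05785121e-03,  9.99996716e-01, -5.04162854e-05, -2.33362957e-03]), 'wrist_force': array([-0.10598691, -0.23747713, -0.04678031]), 'ft_torque': array([0.00773293, 0.03335395, 0.01388268]), 'finger_gap': 0.00039782160217217315}
scene (array([195.1496318 , 191.40350374]), np.float64(1.1085016244288235)) (array([199.28448993, 211.51333699]), np.float64(1.1839287162922358))
side (array([228.94924729, 226.18598157]), np.float64(0.8886831470917108)) (array([231.18280061, 255.05874419]), np.float64(0.9467009680810394))
wrist (array([256.92007047, 228.39901345]), np.float64(0.19405194925747554)) (array([257.3143089 , 187.65538048]), np.float64(0.2822162295179916))
```

View pics/scene1.png

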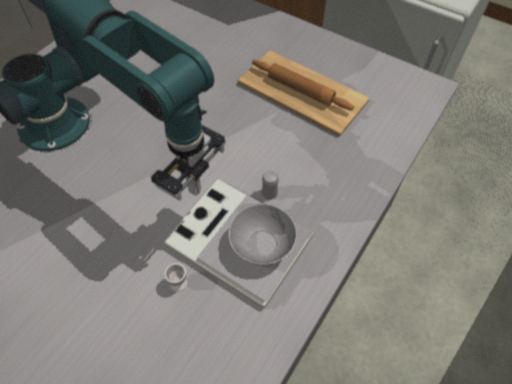

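View pics/side1.png

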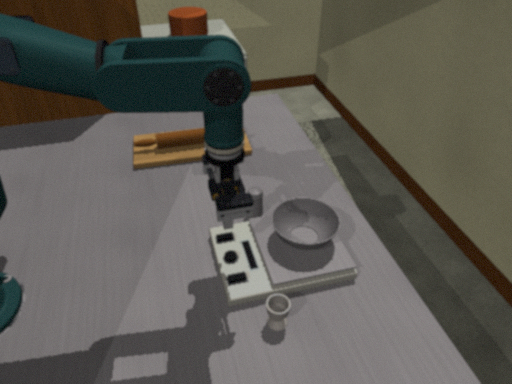

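View pics/wrist1.png

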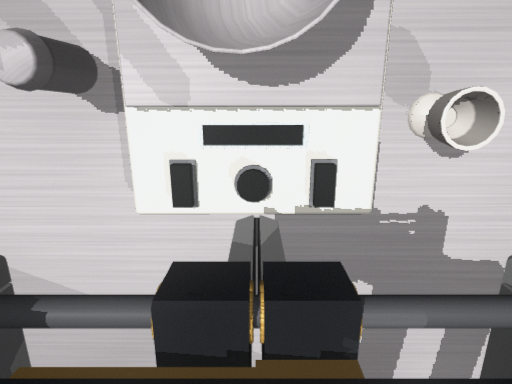

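Run:
```python
from h import *
im=cv2.imread("pics/wrist1.png");p=viewer.camera_params("wrist")
x,y,w,h=130,105,250,107;k=4
g=cv2.cvtColor(cv2.resize(im[y:y+h,x:x+w],None,fx=k,fy=k,interpolation=cv2.INTER_CUBIC),cv2.COLOR_BGR2GRAY)
N,l,st,ce=cv2.connectedComponentsWithStats((g<60).astype(np.uint8))
for i in range(1,N):
    if st[i,4]>2000:
        uv=((ce[i]+.5)/k-.5)+[x,y]
        print(uv.round(2),st[i,2:]/k,[onplane(p,uv,z)[:2].round(4) for z in (0.035,0.04)])
print(get_state()['tcp_pos'])
```

```text
[254.45 134.51] [  99.     18.75 6927.  ] [array([ 0.6172, -0.0177]), array([ 0.6177, -0.0178])]
[182.15 185.23] [  23.5    42.75 3364.  ] [array([0.5706, 0.0497]), array([0.5719, 0.0484])]
[323.83 184.4 ] [  22.25   43.5  3502.5 ] [array([ 0.5713, -0.082 ]), array([ 0.5726, -0.0809])]
[252.84 184.88] [  31.5   32.  3194. ] [array([ 0.5709, -0.0161]), array([ 0.5722, -0.0162])]
[ 0.56833575 -0.01999045  0.13251786]
```

Emit:
send_rows --commands '[0.0005,-0.0003,0.004,0,0,0,0.001,-0.0007,0.012,0,0,0,0.0015,-0.001,0.022,0,0,0,0.002,-0.0015,0.033,0,0,0,0.0025,-0.0015,0.044,0,0,0,0.0025,-0.0015,0.055,0,0,0,0.0025,-0.0015,0.064,0,0,0,0.0025,-0.0015,0.071,0,0,0,0.0025,-0.0015,0.076,0,0,0,0.0025,-0.0015,0.079,0,0,0,0.0025,-0.0015,0.08,0,0,0,0.0025,-0.0015,0.08,0,0,0]' --gripper 0

```text
t: 4.3
tcp_pos: [0.5705, -0.0183, 0.0527]
tool_rot: [-0.001, 1.0, -0.0, -0.003]
wrist_force: [-0.1, -1.2, -0.1]
finger_gap: 0.0005
```

Run:
```python
from h import *
s=get_state();print(s)
for n in ["scene","side"]:
    q=viewer.camera_params(n);print(proj(q,s['tcp_pos'])[0])
    im=viewer.grab_frame(n)
    c=im[140:290,130:310] if n=="scene" else im[170:330,170:350]
    cv2.imwrite(f"pics/{n}2.png",cv2.resize(c,None,fx=3.7,fy=3.7,interpolation=cv2.INTER_CUBIC))
cv2.imwrite("pics/wrist2.png",viewer.grab_frame("wrist"))
print(get_state()['tcp_pos'],get_state()['wrist_force'])
```

```text
{'t': 4.3, 'joint_positions': array([-0.13230231,  0.21525185,  1.53417291,  0.00158686,  1.39757062,
        1.43862149]), 'dq': array([ 0.002025  , -0.00097193, -0.00192507,  0.0009868 , -0.00062294,
        0.00060855]), 'tau': array([-2.38607856e-03, -3.73596704e+01, -2.82118249e+01,  3.08703852e-02,
       -5.14129212e-02, -2.51657420e-04]), 'tcp_pos': array([ 0.57053937, -0.01827529,  0.05270665]), 'tool_rot': array([-1.13054754e-03,  9.99996026e-01, -2.02605107e-04, -2.57477319e-03]), 'wrist_force': array([-0.12472943, -1.2247005 , -0.09716909]), 'ft_torque': array([ 0.02753125, -0.0124494 , -0.04538039]), 'finger_gap': 0.0004535142122826428}
[199.38461633 208.54889189]
[231.05085479 250.68796003]
[ 0.5706139  -0.01831339  0.05281752] [0.42532916 0.32341352 0.65114533]
```

View pics/scene2.png

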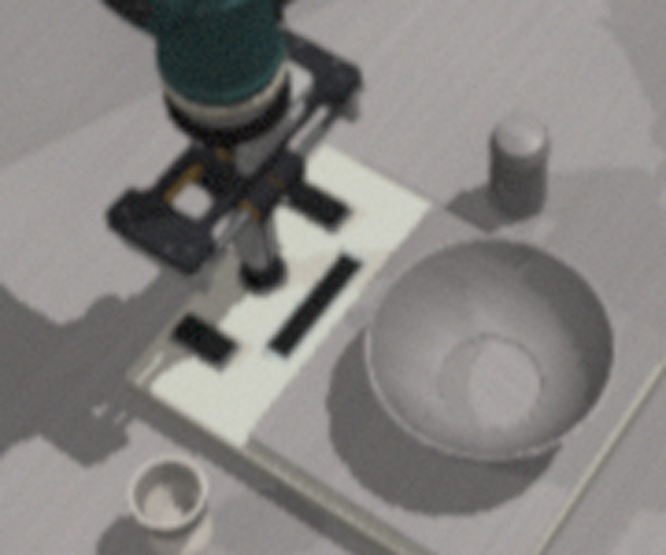

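View pics/side2.png

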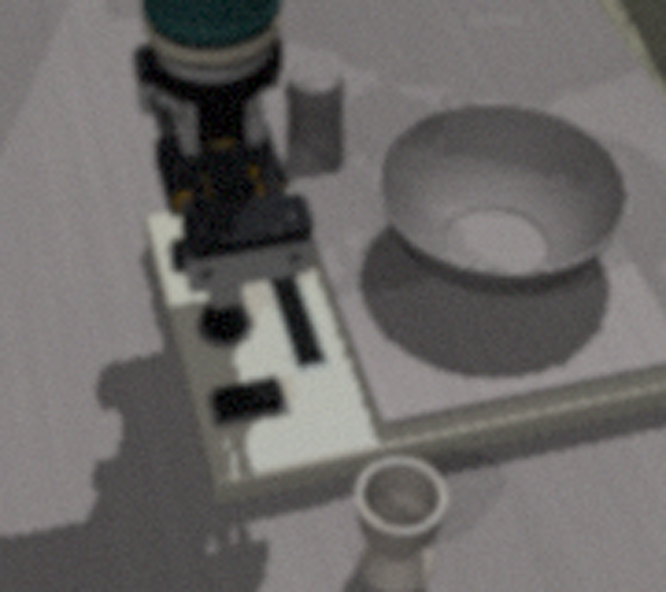

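View pics/wrist2.png

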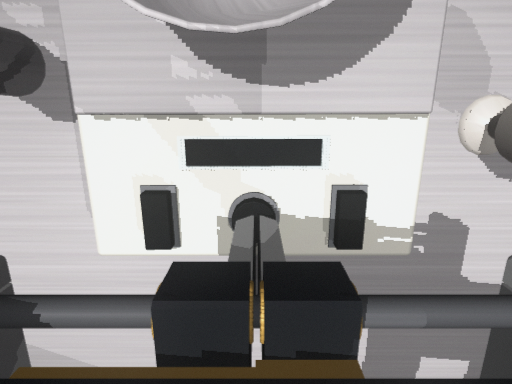

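Emit:
send_rows --commands '[0.001,-0.0005,0.003,0,0,0,0.001,-0.0005,0.006,0,0,0,0.001,-0.0005,0.009,0,0,0,0.001,-0.0005,0.011,0,0,0,0.001,-0.0005,0.0125,0,0,0,0.001,-0.0005,0.0135,0,0,0,0.001,-0.0005,0.0145,0,0,0,0.001,-0.0005,0.015,0,0,0,0.001,-0.0005,0.015,0,0,0]' --gripper 0

```text
t: 5.58
tcp_pos: [0.5714, -0.0178, 0.038]
tool_rot: [-0.001, 1.0, -0.0, -0.003]
wrist_force: [-1.6, 0.5, 1.9]
finger_gap: 0.0006
```

Emit:
send_rows --commands '[0,0,0.0008,0,0,0,0,0,0.0016,0,0,0,0,0,0.0024,0,0,0,0,0,0.003,0,0,0,0,0,0.0032,0,0,0,0,0,0.0032,0,0,0]' --gripper 0

```text
t: 6.32
tcp_pos: [0.5715, -0.0178, 0.0349]
tool_rot: [-0.001, 1.0, -0.0, -0.002]
wrist_force: [-2.1, 0.6, 3.8]
finger_gap: 0.0008
```

Run:
```python
from h import *
s=get_state();print(s['tcp_pos'],s['wrist_force'])
f=[]
for i in range(5):
    im=viewer.grab_frame("wrist"); f.append(get_state()['wrist_force'])
print(np.mean(f,0),get_state()['tcp_pos'],get_state()['t'])
cv2.imwrite("pics/wrist3.png",im)
im=viewer.grab_frame("side");cv2.imwrite("pics/side3.png",cv2.resize(im[170:330,170:350],None,fx=3.7,fy=3.7,interpolation=cv2.INTER_CUBIC))
```

```text
[ 0.57146958 -0.01776279  0.03494358] [-2.07706356  0.56856579  3.7758982 ]
[-2.07708649  0.34809319  4.7363069 ] [ 0.57145481 -0.01778975  0.03487606] 6.575
```

View pics/wrist3.png

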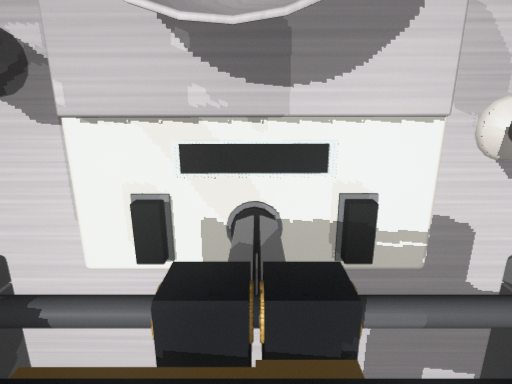

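View pics/side3.png

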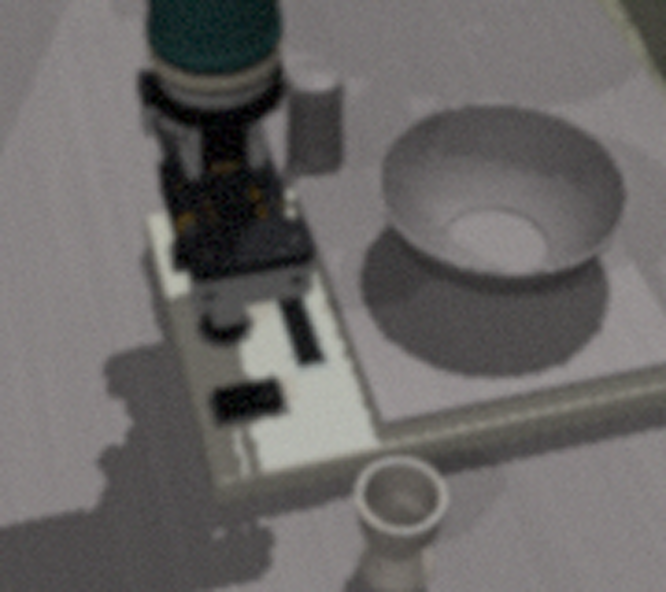

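Emit:
send_rows --commands '[0,0,0.0001,0,0,0,0,0,0.0001,0,0,0,0,0,0.0001,0,0,0,0,0,0.0001,0,0,0,0,0,0.0001,0,0,0,0,0,0.0001,0,0,0,0,0,0.0001,0,0,0,0,0,0.0001,0,0,0]' --gripper 0

```text
t: 7.62
tcp_pos: [0.5715, -0.0178, 0.0348]
tool_rot: [-0.001, 1.0, -0.0, -0.002]
wrist_force: [-2.9, 0.9, 3.8]
finger_gap: 0.0004
```

Emit:
send_rows --commands '[0,0,-0.001,0,0,0,0,0,-0.003,0,0,0,0,0,-0.006,0,0,0,0,0,-0.01,0,0,0,0,0,-0.015,0,0,0,0,0,-0.022,0,0,0,0,0,-0.032,0,0,0,0,0,-0.044,0,0,0,0,0,-0.058,0,0,0,0,0,-0.074,0,0,0,0,0,-0.09,0,0,0,0,0,-0.105,0,0,0,0,0,-0.117,0,0,0,0,0,-0.126,0,0,0,0,0,-0.13,0,0,0,0,0,-0.13,0,0,0,0,0,-0.13,0,0,0,0,0,-0.13,0,0,0]' --gripper 0

```text
t: 9.88
tcp_pos: [0.5718, -0.018, 0.1641]
tool_rot: [-0.001, 1.0, -0.0, -0.003]
wrist_force: [1.2, 0.6, 0.3]
finger_gap: 0.0008
```

Run:
```python
from h import *
s=get_state();print(s['t'],s['tcp_pos'],s['wrist_force'])
for n in ["scene","wrist","side"]:
    im=viewer.grab_frame(n);cv2.imwrite(f"pics/{n}4.png",im)
    if n!="wrist":
        d=cv2.absdiff(im,cv2.imread(f"pics/{n}0.png"))
im=cv2.imread("pics/wrist4.png");p=viewer.camera_params("wrist")
```

```text
9.875 [ 0.57180628 -0.01800623  0.16413625] [1.15519071 0.57942967 0.26173284]
```

View pics/wrist4.png

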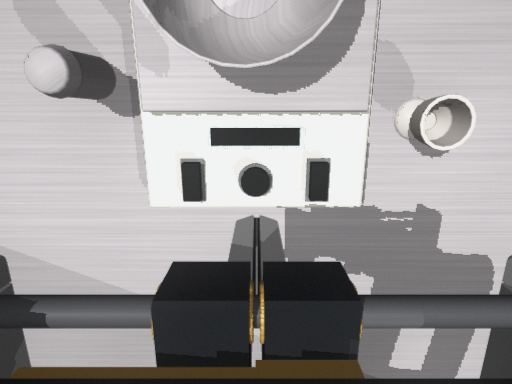

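View pics/side4.png

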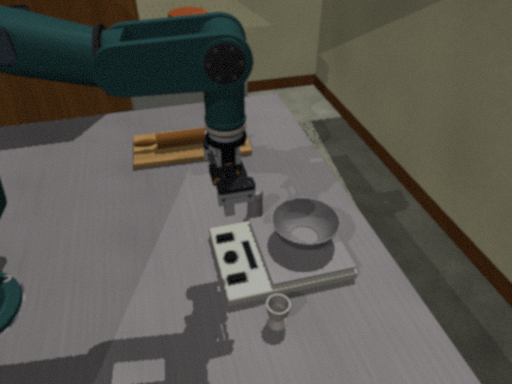

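The key stands up again at (255,181) in the wrist view and (231,257) in the side view. The bowl, egg cup and shaker look unmoved, and the tool is clear.

```bash
python3 -c "
from rig import job
print(job.job_done())"
```

```text
the job is handed in; nothing more can be done
None
```

I pressed the round tare key, which is the middle of the three, with the shut fingertips, then released it and handed the job in. No verdict is reported on hand-in.

- **Press:** the fingertips went down to about 34.8 mm above the counter, which is about 5.2 mm of travel. They stayed there for over 1.2 s. The vertical wrist force read 3.8 to 4.7 N, in line with the key's spring.
- **Release:** I withdrew straight up to a height of 164 mm. The vertical force fell to about 0.3 N. The last wrist and side pictures show the key up and the bowl, egg cup, shaker and pin apparently where they were. I judged that by eye and measured no shifts.
- **Disagreements:** the overhead and side views put the key at about (0.570, -0.020) and the wrist view at about (0.572, -0.016). I pressed between them, at (0.5715, -0.018). The wrist force was noisy by about 1 N, and a sideways reading of -2 to -3 N in x appeared while pressing; afterwards it read +1.2 N with nothing touched.

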